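# Centre the open tub on the scale and record its weight

## Robot

A 6-joint arm with a two-finger parallel gripper is mounted at the origin on a cart in front of the work surface, level with it; the furniture and walls round the work are solid. World frame = base frame: x ahead of the robot, y to its left, z up, the work surface at z = 0. Lengths are in m, angles in degrees, forces in N, time in s.
With the tool pointing down it reaches from about 0.375 to 0.75 m from the base axis. Payload 9 kg.
Tool frame: the origin (TCP) lies where the fingers leave the gripper's body, on its centre line; the fingertips stand 73 mm ahead of it and the grasp point (between the pads) lies 54 mm ahead of it (robot.tip_reach is the distance from the TCP to the fingertips, in m); z points along the fingers, y is the direction in which the jaws open and shut (so a half turn about z gives the same grasp; the last joint's range is limited). The gripper opens to 85 mm and grips with 20 to 120 N. Pads are 22 mm wide; open, the fingers measure 114 mm over their backs; the gripper's body (76 mm by 85 mm) begins 54 mm behind the grasp point. The pads swing forward as they close: fully open they stand 13 mm farther back than shut.
Start: joints at [58.573, 5.964, 5.575, 89.605, 0, 77.527], TCP at [0.195, 0.567, 0.304] pointing down, gripper open.
Joint ranges: [-171.21, 171.21], [-48.23, 106.86], [-62.78, 66.21], [-105.2, 120.99], [-86.42, 89.51], [-180, 180]. Speed limits (degrees/s): [127.2, 127.2, 147.25, 180, 180, 180].

## Interface

Orientations are given as [roll, pitch, yaw] about the fixed x, y, z axes, in that order (R = Rz(yaw) Ry(pitch) Rx(roll)).
In Python, from plant import robot gives the robot as it stands. Calls block until the motion is done:
- robot.move_pose(position, orientation): joint-space move of the TCP to a pose.
- robot.line_to(position, vel=0.15, rotation=None, guard=None): straight line of the TCP; rotation=None keeps the orientation; vel is the mean speed in m/s. With guard (N) it stops when the force on the tool has changed by that much, and returns True; else False.
- robot.goto_joints(angles): joint-space move.
- robot.set_gripper(opening): finger opening in m; the grip force is fixed at half the most; returns when the fingers have stopped.
- robot.pause(seconds).
- robot.ik(position, orientation): joint angles nearest the present ones, or None.
- robot.observe(): the state.
- robot.grab_frame(name): name is "side" or "top" or "wrist"; returns the picture (384x512x3 uint8, blue, green, red); there is no depth.
- robot.get_calibration(name): a dict with "vertical_fov" (degrees; the focal length in pixels is half the picture's height over the tangent of half this angle, whatever the lens; pixels are square), "cx", "cy" (the principal point, pixels), "k1" (the pictures are not rectified: a ray, as slopes to the right and down, at radius r is drawn at 1 + k1 r^2 times it, then the intrinsics apply), "rvec" (rotation vector, rad) and "tvec" (3), from world to camera coordinates, as OpenCV has them. Camera axes: x right, y down, z forward; pixel columns grow to the right and rows downward; lengths in m; the calibration is good to about 2 mm. A picture is of the moment at which its call begins: read the wrist's pose just before it. get_calibration takes no time and is no camera call; for the wrist camera it gives the pose at the moment of the call.
A pose or a line that the arm cannot do raises robot.IKError and nothing moves.
- robot.job_done(): hands the job in, once; it reports no verdict.
The state is a dict: "time": time; "q": joint angles; "qvel": joint speeds; "joint_torque": joint torques, N m; "tool_pos": TCP position; "tcp_rot": TCP orientation; "ft_force": force on the tool from outside, world axes, zero at the start; "torque": the same for the moment, N m; "gripper_width": finger opening in m.
Only numpy, scipy, OpenCV 4.12 (cv2) and the standard library are available. Lean on these libraries where they do the work, as an engineer would, in place of code of your own. Each camera call takes 0.05 s, during which the arm holds its last target. There are 200 camera calls.

## Task

The open, brim-full tub stands off centre on the scale: without lifting or tipping it, push it along the platter until its base stands wholly inside the etched ring. Then press the unit key (third from the left in the row of four small keys), and after that the confirm key in the middle of the round pad at the right of the panel. Press no other key, do not press these two before the tub is in the ring, and leave the things around the scale where they are.

Things in the scene. Friction and masses are not known exactly. Their poses are not given: they have to be found in the camera images.
- tub_d: open clear one-litre tub of herbs and brine with no lid, about 0.8 kg, standing on the scale platter. Round, 137 mm tall, slightly conical: 98 mm diameter at the base, 118 mm at the top, too wide to grip and easily tipped if pushed high up (a vertical finger touches it at its top edge first; push low on the wall, with the tool tilted). Origin: centre of its underside; z up.
- centre_ring: thin dark ring line etched on the steel platter, 120 mm inside diameter, flat; origin at its centre, on the platter's top face, about 99 mm above the table. Its yaw means nothing. The platter is fixed on the scale, 222 mm (along x) by 232 mm, and the ring lies at its middle.
- unit_key (a point): centre of the top of the unit key: round, 13 mm wide, 2 mm proud of the scale's black front panel, 48 mm above the table. The panel slopes: its normal leans 23 deg from vertical towards the robot (-x of this point). Site axes: z up, x to the back of the scale, y left. The four keys stand in a row along y at 24 mm pitch, from the left: off, tare, unit, zero.
- confirm_key (a point): centre of the top face of the confirm key, 15 mm in diameter, in the middle of the round pad at the right of the same sloping panel, about 59 mm above the table; axes as for the unit key.
- bench_scale_key_unit (a joint): travel of the unit key, m: 0 up, 0.0011 fully down; it springs back; about 5 N, along the panel's normal
- bench_scale_key_ok (a joint): travel of the confirm key, m: 0 up, 0.0009 fully down; it springs back; about 4 N
- bench_scale_key_off (a joint): travel of the off key (first from the left), m, 0 up; not to be pressed
- bench_scale_key_tare (a joint): travel of the tare key (second from the left), m, 0 up; not to be pressed
- bench_scale_key_zero (a joint): travel of the zero key (fourth, rightmost of the row), m, 0 up; not to be pressed
- lid_1: loose translucent tub lid, 134 x 127 x 20 mm, lying on the table to the left, nearer the robot; origin centre of its underside; to be left alone
- label_roll: loose white roll of labels, 68 mm diameter, 50 mm high, standing on the table right of the scale; origin centre of its underside; to be left alone
- check_weight: loose steel check weight with a knob, 38 mm diameter, 62 mm high, standing on the table left of the scale; origin centre of its underside; to be left alone

How it is judged:
By the outcome, as a careful person would: the job done as asked, in the order asked, and still so for the second after the job is handed in, with the robot touching nothing.
It also fails if it takes over 51 s, if anything falls off the work surface, if the arm or the gripper's body presses on something with over 40 N, if the wrist force passes 120 N, or if a joint passes its speed limit or range.

## Working session

There is one attempt and no reset: what is moved stays moved. The work goes in short steps, each a Python script; the robot and the scene stay as the last script left them, time stands still between calls to the robot, and variables do not carry over. Pictures are saved under pics/ and viewed, about 8 in all and at most 12, crops included, and the job is handed in when it is done.

```bash
mkdir -p pics; ls
python3 - <<'E'
from plant import robot
import cv2,numpy as np
for n in("side","top"):
    f=robot.grab_frame(n); cv2.imwrite(f"pics/{n}0.png",f)
    c=robot.get_calibration(n); print(n,c)
    R=cv2.Rodrigues(np.array(c["rvec"]))[0]; print(-R.T@np.array(c["tvec"]))
a=cv2.imread("pics/side0.png");b=cv2.imread("pics/top0.png")
o=robot.observe(); print(o["time"],o["tool_pos"],o["tcp_rot"],robot.tip_reach)
E
```

```text
pics
side {'vertical_fov': 45.11805037114575, 'cx': 256.9537081427213, 'cy': 187.40449417515435, 'k1': 0.05357581811129291, 'rvec': array([ 2.16492639, -0.32742882,  0.16467423]), 'tvec': array([-0.52255687,  0.06775461,  1.17007396])}
[ 0.23250306 -1.03118993  0.72754318]
top {'vertical_fov': 45.59482134883599, 'cx': 250.75531176251093, 'cy': 191.5029727064372, 'k1': -0.06771608060429082, 'rvec': array([ 2.16048225, -2.17518372,  0.08675092]), 'tvec': array([-0.16090127,  0.52425174,  1.01990758])}
[ 0.42651935 -0.17740356  1.06186148]
0.1 [0.19476114 0.56727751 0.30318876] [-1.79930776e+02 -1.66632324e-02  1.61044237e+02] 0.0726
```

View pics/side0.png

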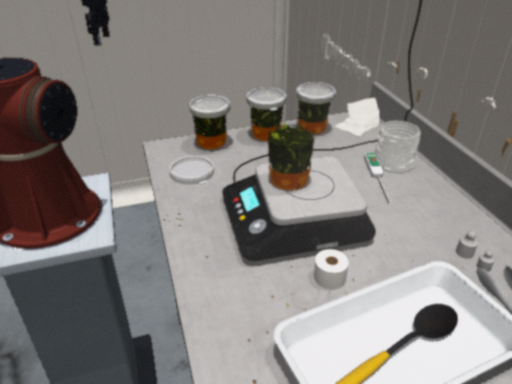

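View pics/top0.png

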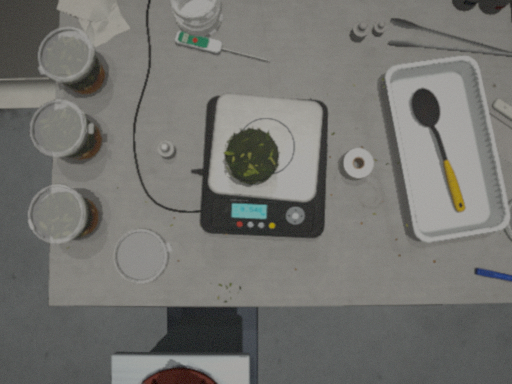

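Side: scale with tub at (290,160), ring around (312,184). Top: tub top at (252,156), ring around (267,146), keys in a row at about (239–272,225), pad at (295,215). I'm enlarging both.

Run:
```python
import cv2
a=cv2.imread("pics/top0.png")[85:245,190:390]; cv2.imwrite("pics/topc.png",cv2.resize(a,None,fx=3.75,fy=3.75,interpolation=cv2.INTER_CUBIC))
a=cv2.imread("pics/side0.png")[115:265,215:385]; cv2.imwrite("pics/sidec.png",cv2.resize(a,None,fx=4,fy=4,interpolation=cv2.INTER_CUBIC))
```

```text
(no output)
```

View pics/topc.png

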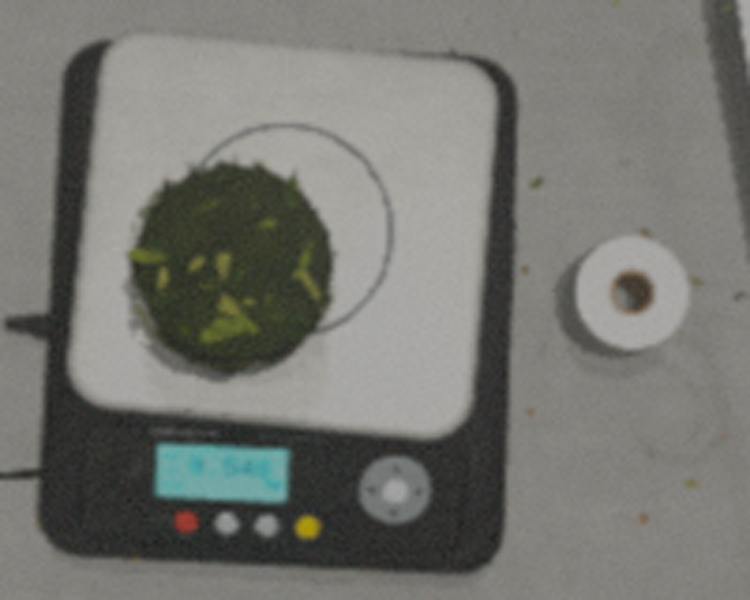

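View pics/sidec.png

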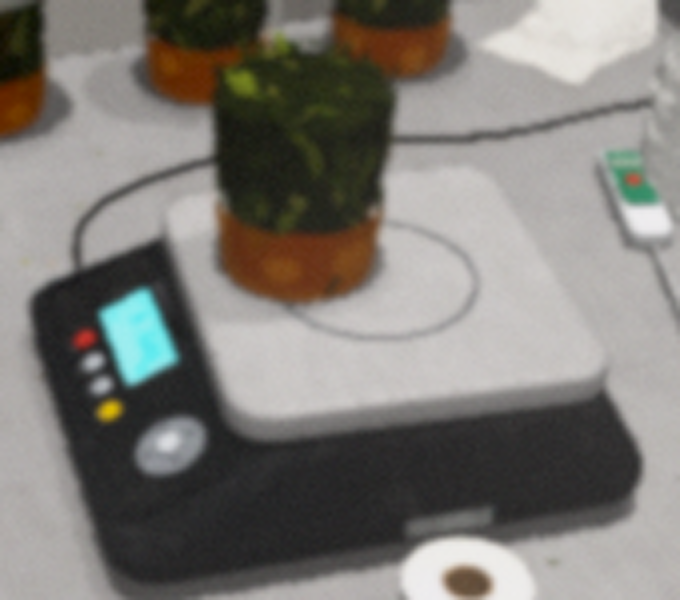

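Top crop: ring centre about (291,226), unit key (267,525), confirm (396,491), tub fill centre about (231,266). Side crop: ring centre about (383,280), unit (101,385), confirm (170,441), base front edge (297,300). I'll triangulate and overlay the models.

```bash
cat > h.py <<'E'
import numpy as np, cv2
from plant import robot
def cam(c):
    f=192/np.tan(np.radians(c["vertical_fov"]/2)); K=np.array([[f,0,c["cx"]],[0,f,c["cy"]],[0,0,1]])
    return K,np.array([c["k1"],0,0,0.]),np.array(c["rvec"]),np.array(c["tvec"])
def proj(P,c):
    K,d,r,t=cam(c); return cv2.projectPoints(np.float64(P).reshape(-1,1,3),r,t,K,d)[0].reshape(-1,2)
def ray(p,c):
    K,d,r,t=cam(c); u=cv2.undistortPoints(np.float64([[p]]),K,d)[0,0]; R=cv2.Rodrigues(r)[0]
    v=R.T@np.array([*u,1]); return -R.T@t,v/np.linalg.norm(v)
def onz(p,c,z):
    o,v=ray(p,c); return o+v*(z-o[2])/v[2]
def tri(ps,cs):
    A=0;b=0;rs=[ray(p,c) for p,c in zip(ps,cs)]
    for o,v in rs: M=np.eye(3)-np.outer(v,v); A=A+M;b=b+M@o
    x=np.linalg.solve(A,b); return x,[np.linalg.norm((np.eye(3)-np.outer(v,v))@(x-o)) for o,v in rs]
def circ(c,r,n=72):
    a=np.linspace(0,2*np.pi,n); return np.c_[c[0]+r*np.cos(a),c[1]+r*np.sin(a),np.full(n,c[2])]
E
python3 - <<'E'
from h import *
T=robot.get_calibration("top");S=robot.get_calibration("side")
t=lambda p:(190+(p[0]+.5)/3.75-.5,85+(p[1]+.5)/3.75-.5)
s=lambda p:(215+(p[0]+.5)/4-.5,115+(p[1]+.5)/4-.5)
for n,a,b in[("ring",(291,226),(383,280)),("off",(187,522),(84,339)),("tare",(227,523),(92,362)),("unit",(267,525),(101,385)),("zero",(308,527),(110,411)),("ok",(396,491),(170,441))]:
    print(n,*[np.round(x,4) for x in tri([t(a),s(b)],[T,S])])
print("ring z.099",onz(t((291,226)),T,.099),onz(s((383,280)),S,.099))
print("base",onz(s((299,263)),S,.099),"top z.22",onz(t((231,266)),T,.22))
print("roll",onz(t((632,293)),T,.05),"platter corners",[np.round(onz(t(p),T,.099),3) for p in[(97,38),(500,65),(470,437),(68,400)]])
print("scale body front corners",[np.round(onz(t(p),T,.04),3) for p in[(45,545),(500,570)]])
E
```

```text
ring [ 0.6174 -0.2016  0.0963] [0.001 0.001]
off [ 0.449  -0.1393  0.0458] [0.0001 0.0001]
tare [ 0.448  -0.1629  0.0454] [0.0004 0.0004]
unit [ 0.4469 -0.1866  0.0457] [0.0001 0.0001]
zero [ 0.4457 -0.2109  0.0448] [0.0001 0.0001]
ok [ 0.4664 -0.2623  0.0576] [0.0003 0.0003]
ring z.099 [ 0.61590777 -0.20124795  0.099     ] [ 0.61687644 -0.20515954  0.099     ]
base [ 0.57554367 -0.17340753  0.099     ] top z.22 [ 0.57216174 -0.16821366  0.22      ]
roll [ 0.58353016 -0.40580823  0.05      ] platter corners [array([ 0.727, -0.09 ,  0.099]), array([ 0.709, -0.323,  0.099]), array([ 0.495, -0.301,  0.099]), array([ 0.517, -0.074,  0.099])]
scale body front corners [array([ 0.436, -0.054,  0.04 ]), array([ 0.419, -0.325,  0.04 ])]
```

```bash
cat >> h.py <<'E'
from scipy.spatial.transform import Rotation as Ro
def tool(d,tilt,flip=False):
    "tool z leans tilt deg from straight down towards horizontal dir d; returns rpy, R"
    d=np.array([*d,0.])/np.linalg.norm(d); a=np.radians(tilt)
    z=d*np.sin(a)-np.array([0,0,np.cos(a)]); y=np.cross([0,0,1],d)*(-1 if flip else 1)
    R=np.c_[np.cross(y,z),y,z]; return Ro.from_matrix(R).as_euler("xyz",degrees=True),R
def overlay(ims,cs,circles,box,s,name):
    out=[]
    for im,c,b in zip(ims,cs,box):
        x0,y0,x1,y1=b; a=cv2.resize(im[y0:y1,x0:x1],None,fx=s,fy=s,interpolation=cv2.INTER_CUBIC)
        for P,r,col in circles:
            q=(proj(circ(P,r),c)-[x0,y0]+.5)*s-.5
            cv2.polylines(a,[np.int32(np.round(q*8))],True,col,1,cv2.LINE_AA,3)
        out.append(a)
    h=max(a.shape[0] for a in out); out=[cv2.copyMakeBorder(a,0,h-a.shape[0],0,0,0) for a in out]
    cv2.imwrite(name,np.hstack(out))
E
python3 - <<'E'
from h import *
T=robot.get_calibration("top");S=robot.get_calibration("side")
c=np.array([.574,-.171,.099]); ring=np.array([.616,-.202,.099])
up=np.array([0,0,.137])
overlay([cv2.imread("pics/top0.png"),cv2.imread("pics/side0.png")],[T,S],[(c,.049,(0,0,255)),(c+up,.059,(255,255,0)),(ring,.06,(0,255,0))],[(205,95,330,240),(245,115,370,230)],3.2,"pics/ov.png")
d=(ring-c)[:2]; u=d/np.linalg.norm(d)
for tilt in(45,35):
  for fl in(0,1):
    rpy,R=tool(d,tilt,fl)
    for back in(.10,.08,.0):
      tip=np.array([*(c[:2]-u*back),.118]); tcp=tip-.0726*R[:,2]
      for dz in(0,.2): print(tilt,fl,back,dz,np.round(tcp,3),np.round(rpy,1),None if (q:=robot.ik(tcp+[0,0,dz],rpy)) is None else np.round(q,1))
E
```

```text
45 0 0.1 0 [ 0.452 -0.081  0.169] [180.   45.  143.6] None
45 0 0.1 0.2 [ 0.452 -0.081  0.169] [180.   45.  143.6] None
45 0 0.08 0 [ 0.468 -0.093  0.169] [180.   45.  143.6] None
45 0 0.08 0.2 [ 0.468 -0.093  0.169] [180.   45.  143.6] None
45 0 0.0 0 [ 0.533 -0.141  0.169] [180.   45.  143.6] None
45 0 0.0 0.2 [ 0.533 -0.141  0.169] [180.   45.  143.6] None
45 1 0.1 0 [ 0.452 -0.081  0.169] [180.  -45.  -36.4] None
45 1 0.1 0.2 [ 0.452 -0.081  0.169] [180.  -45.  -36.4] None
45 1 0.08 0 [ 0.468 -0.093  0.169] [180.  -45.  -36.4] None
45 1 0.08 0.2 [ 0.468 -0.093  0.169] [180.  -45.  -36.4] None
45 1 0.0 0 [ 0.533 -0.141  0.169] [180.  -45.  -36.4] None
45 1 0.0 0.2 [ 0.533 -0.141  0.169] [180.  -45.  -36.4] None
35 0 0.1 0 [ 0.46  -0.087  0.177] [180.   35.  143.6] None
35 0 0.1 0.2 [ 0.46  -0.087  0.177] [180.   35.  143.6] None
35 0 0.08 0 [ 0.476 -0.099  0.177] [180.   35.  143.6] None
35 0 0.08 0.2 [ 0.476 -0.099  0.177] [180.   35.  143.6] None
35 0 0.0 0 [ 0.54  -0.146  0.177] [180.   35.  143.6] [-26.  -37.4 -50.8  42.1  -5.9   8.6]
35 0 0.0 0.2 [ 0.54  -0.146  0.177] [180.   35.  143.6] [-26.  -36.3 -29.3  62.5  -5.9   8.6]
35 1 0.1 0 [ 0.46  -0.087  0.177] [180.  -35.  -36.4] None
35 1 0.1 0.2 [ 0.46  -0.087  0.177] [180.  -35.  -36.4] None
35 1 0.08 0 [ 0.476 -0.099  0.177] [180.  -35.  -36.4] None
35 1 0.08 0.2 [ 0.476 -0.099  0.177] [180.  -35.  -36.4] None
35 1 0.0 0 [ 0.54  -0.146  0.177] [180.  -35.  -36.4] [ -26.   -37.4  -50.8   42.1   -5.9 -171.4]
35 1 0.0 0.2 [ 0.54  -0.146  0.177] [180.  -35.  -36.4] [ -26.   -36.3  -29.3   62.5   -5.9 -171.4]
```

View pics/ov.png

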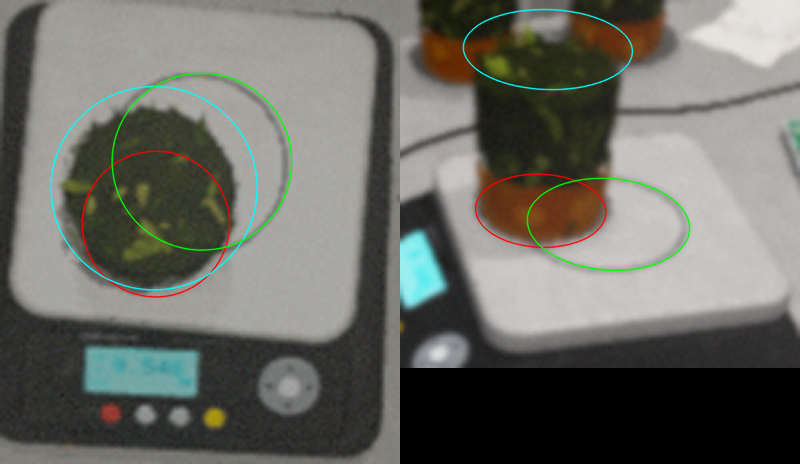

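Overlays fit to within about 2 mm: ring (0.616,-0.202), tub (0.574,-0.171). Next I'll scan which lean headings and tilts the arm can reach.

Run:
```python
from h import *
c=np.array([.576,-.171]); ring=np.array([.616,-.202])
for hd in(-37,-45,-55,-65,-75,-90):
  l=np.array([np.cos(np.radians(hd)),np.sin(np.radians(hd))]); row=[]
  for tilt in(30,35,40,45,50):
    for fl in(0,1):
      rpy,R=tool(l,tilt,fl); ok=''
      for p in(c-.085*l,c-.065*l,c-.042*l,ring-.042*l):
        tcp=np.array([*p,.118])-.0726*R[:,2]
        ok+='x' if robot.ik(tcp,rpy) is None else 'O'
      row.append(ok)
  print(hd,row)
```

```text
-37 ['xOOO', 'xOOO', 'xxOO', 'xxOO', 'xxxO', 'xxxO', 'xxxO', 'xxxO', 'xxxx', 'xxxx']
-45 ['OOOO', 'OOOO', 'xOOO', 'xOOO', 'xxOO', 'xxOO', 'xxxO', 'xxxO', 'xxxx', 'xxxx']
-55 ['OOOO', 'OOOO', 'OOOO', 'OOOO', 'OOOO', 'OOOO', 'OOOO', 'OOOO', 'OOOO', 'OOOO']
-65 ['OOOO', 'OOOO', 'OOOO', 'OOOO', 'OOOO', 'OOOO', 'OOOO', 'OOOO', 'OOOO', 'OOOO']
-75 ['OOOO', 'OOOO', 'OOOO', 'OOOO', 'OOOO', 'OOOO', 'OOOO', 'OOOO', 'OOOO', 'OOOO']
-90 ['OOOO', 'OOOO', 'OOOO', 'OOOO', 'OOOO', 'OOOO', 'OOOO', 'OOOO', 'OOOO', 'OOOO']
```

```bash
cat >> h.py <<'E'
TUB=np.array([.576,-.171]); RING=np.array([.616,-.202])
L=np.array([np.cos(np.radians(-57)),np.sin(np.radians(-57))]); RPY,RT=tool(L,42,False)
def tcp_of(p,z,R=RT): return np.array([*p,z])-.0726*R[:,2]
def st():
    o=robot.observe(); print(round(o["time"],2),np.round(o["tool_pos"],4),np.round(o["ft_force"],2),np.round(o["gripper_width"],4))
E
python3 - <<'E'
from h import *
for fl in(False,True):
    r,_=tool(L,42,fl); print(fl,np.round(robot.ik(tcp_of(TUB-.085*L,.312),r),1))
r0,_=tool(L,42,False);r1,_=tool(L,42,True);q=robot.observe()["q"]
d=[np.abs(robot.ik(tcp_of(TUB-.085*L,.312),r)-np.array(q)).max() for r in(r0,r1)]
rpy=[r0,r1][int(np.argmin(d))]; print(d,rpy); open("rpy.txt","w").write(str(int(np.argmin(d))))
robot.set_gripper(.06)
robot.move_pose(tcp_of(TUB-.085*L,.312),rpy); st()
robot.line_to(tcp_of(TUB-.085*L,.112),vel=.12); st()
overlay([robot.grab_frame("top"),robot.grab_frame("side")],[robot.get_calibration(n) for n in("top","side")],[],[(205,85,330,240),(225,95,350,230)],3.2,"pics/p1.png")
E
```

```text
False [ -8.2 -38.5 -33.1  64.7 -30.2  40.3]
True [  -8.2  -38.5  -33.1   64.7  -30.2 -139.7]
[np.float64(66.77783249528635), np.float64(217.20604689478066)] [180.  42. 123.]
3.08 [ 0.5034 -0.0585  0.3659] [-0.35  0.28  0.17] 0.0598
4.9 [ 0.5036 -0.0591  0.1668] [0.8  0.25 0.25] 0.06
```

View pics/p1.png

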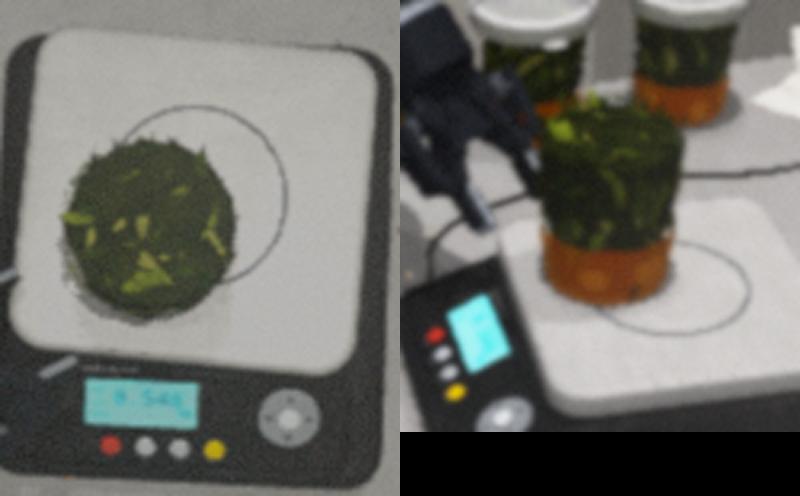

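The two fingertips straddle the push line at the tub's near-left side (top view (5,270) and (60,367)), clear of the platter and tub. Now I push slowly, stopping a little short.

Run:
```python
from h import *
robot.line_to(tcp_of(TUB-.055*L,.112),vel=.04); st()
robot.line_to(tcp_of(RING-.051*L,.112),vel=.025); st()
c=np.array([*RING,.099])
overlay([robot.grab_frame("top"),robot.grab_frame("side")],[robot.get_calibration(n) for n in("top","side")],[(c,.049,(0,0,255)),(c,.06,(0,255,0))],[(205,85,330,240),(225,95,350,230)],3.2,"pics/p2.png")
```

```text
5.9 [ 0.5195 -0.0841  0.1658] [-0.2  -0.45 -0.1 ] 0.0598
8.22 [ 0.5615 -0.1184  0.1657] [-5.69  4.08  3.97] 0.0602
```

View pics/p2.png

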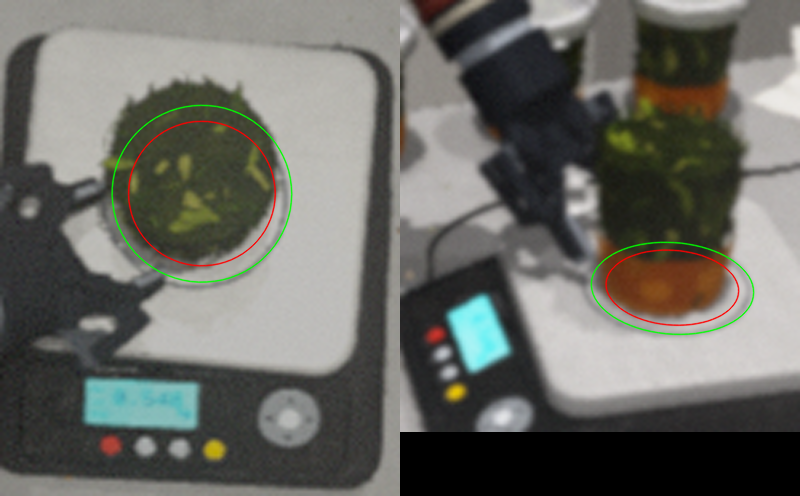

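Base is about 8 px left and 7 px above the target circle in the side view (enlarged ×3.2), that is 6–8 mm short along the push, as planned. I'll push on and then back off to check.

Run:
```python
from h import *
S=robot.get_calibration("side"); p=proj([[*RING,.099]],S)[0]
dlt=onz(p+np.array([-8,-7])/3.2,S,.099)[:2]-RING; print("offset est",dlt)
robot.line_to(tcp_of(RING-.0435*L,.112),vel=.02); st()
robot.line_to(tcp_of(RING-.085*L,.112),vel=.06)
robot.line_to(tcp_of(RING-.10*L,.30),vel=.15); robot.set_gripper(0); st()
c=np.array([*RING,.099])
im=[robot.grab_frame(n) for n in("top","side")]; cv2.imwrite("pics/t3.png",im[0]);cv2.imwrite("pics/s3.png",im[1])
overlay(im,[robot.get_calibration(n) for n in("top","side")],[(c,.049,(0,0,255))],[(205,85,330,240),(225,95,350,230)],3.2,"pics/p3.png")
```

```text
offset est [-0.00219043  0.01033314]
8.85 [ 0.5659 -0.1246  0.1657] [-2.    4.3   1.94] 0.0599
11.7 [ 0.5351 -0.0774  0.3539] [ 0.05  0.33 -0.47] -0.0003
```

View pics/p3.png

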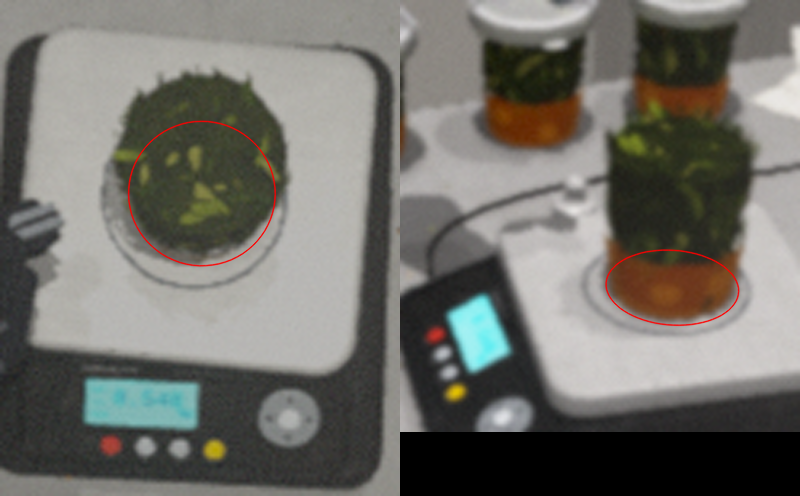

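The base now looks inside the ring (side view: base about 607–738, ring about 583–750, front gap 14 px). I'll check the margin more closely with the wrist camera and a side zoom.

Run:
```python
from h import *
st(); c=robot.get_calibration("wrist"); w=robot.grab_frame("wrist"); cv2.imwrite("pics/w3.png",w); np.save("w3.npy",c,allow_pickle=True)
s=cv2.imread("pics/s3.png")[165:205,280:330] if 0 else cv2.imread("pics/s3.png")[165:205,275:335]
s=cv2.resize(s,None,fx=6,fy=6,interpolation=cv2.INTER_CUBIC)
out=np.zeros((520,800,3),np.uint8); out[:384-0,:430]=w[:, 41:471]; out[:240,432:792]=s; cv2.imwrite("pics/p4.png",out)
K,d,r,t=cam(c); R=cv2.Rodrigues(r)[0]; print("cam",-R.T@t,R[2]); print(proj([[*RING,.099],[*RING,.236]],c))
```

```text
11.8 [ 0.5351 -0.0774  0.354 ] [ 0.27  0.27 -0.55] -0.0001
cam [0.47744565 0.00998955 0.35441808] [ 0.47012275 -0.72363491 -0.50530893]
[[260.29662008 116.8059996 ]
 [260.40633082 222.65589207]]
```

View pics/p4.png

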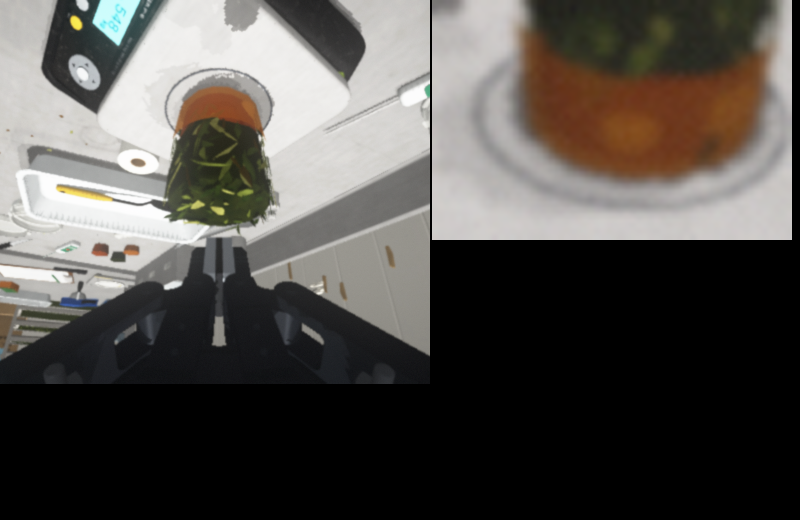

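Run:
```python
import cv2
w=cv2.imread("pics/w3.png")[60:150,195:325]; cv2.imwrite("pics/w3z.png",cv2.resize(w,None,fx=6,fy=6,interpolation=cv2.INTER_CUBIC))
```

```text
(no output)
```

View pics/w3z.png

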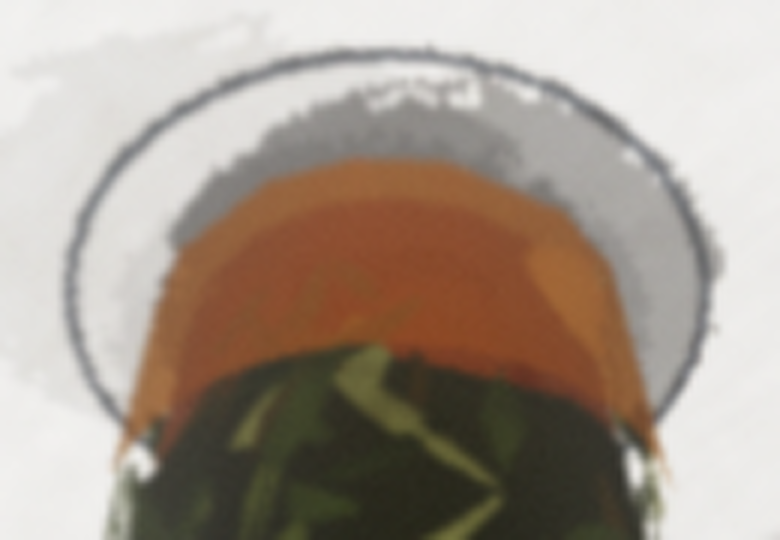

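Zoom: ring line runs from (68,290) over (380,52) to (710,290). The base arc runs (172,248)–(360,158)–(608,255). I'll fit both circles on the platter plane.

Run:
```python
from h import *
from scipy.optimize import least_squares as ls
c=np.load("w3.npy",allow_pickle=True).item()
f=lambda P:np.array([onz((195+(u+.5)/6-.5,60+(v+.5)/6-.5),c,.099)[:2] for u,v in P])
ring=f([(68,290),(90,200),(200,97),(380,52),(540,85),(640,150),(700,250),(708,300),(120,420),(665,410)])
base=f([(172,248),(250,193),(360,158),(440,160),(500,178),(560,205),(608,255)])
def fit(P,r=None):
    g=(lambda x:np.hypot(*(P-x[:2]).T)-(x[2] if r is None else r)); s=ls(g,[*RING,.05] if r is None else RING); return np.round(s.x,4),np.round(np.abs(s.fun).max(),4)
R=fit(ring);print("ring",R)
for r in(None,.047,.049): b=fit(base,r);print(r,b,"off",b[0][:2]-R[0][:2])
```

```text
ring (array([ 0.6124, -0.1992,  0.0614]), np.float64(0.0004))
None (array([ 0.6177, -0.2062,  0.049 ]), np.float64(0.0007)) off [ 0.0053 -0.007 ]
0.047 (array([ 0.6164, -0.2042]), np.float64(0.0011)) off [ 0.004 -0.005]
0.049 (array([ 0.6177, -0.2062]), np.float64(0.0007)) off [ 0.0053 -0.007 ]
```

Run:
```python
from h import *
from scipy.optimize import least_squares as ls
W=np.load("w3.npy",allow_pickle=True).item();S=robot.get_calibration("side")
fw=lambda P:[(195+(u+.5)/6-.5,60+(v+.5)/6-.5) for u,v in P]
fs=lambda P:[(275+(u-432+.5)/6-.5,165+(v+.5)/6-.5) for u,v in P]
pl=lambda P,c,z:np.array([onz(p,c,z)[:2] for p in P])
rw=fw([(68,290),(90,200),(200,97),(380,52),(540,85),(640,150),(700,250),(708,300),(120,420),(665,410)])
bw=fw([(172,248),(250,193),(360,158),(440,160),(500,178),(560,205),(608,255)])
rs=fs([(475,110),(500,155),(560,190),(640,207),(720,195),(770,165),(785,140)])
bs=fs([(527,120),(555,155),(595,173),(640,179),(690,172),(735,150)])
cen=lambda P,c,r:ls(lambda x:np.hypot(*(pl(P,c,.099)-x).T)-r,RING).x
cw,cs=cen(rw,W,.0605),cen(rs,S,.0605); print("ring",cw,cs)
def g(x,r,show=0):
    o,h=x[:2],x[2]; rr=r
    a=np.hypot(*(pl(bw,W,.099+h)-cw-o).T)-rr; b=np.hypot(*(pl(bs,S,.099+h)-cs-o).T)-rr
    if show: print(np.round(a*1e3,1),np.round(b*1e3,1))
    return np.r_[a,b]
for r in(.045,.047,.049):
    s=ls(lambda x:g(x,r),[0,0,.002]); print(r,np.round(s.x*1e3,1),s.cost*1e6); g(s.x,r,1)
```

```text
ring [ 0.61201111 -0.19841562] [ 0.61257308 -0.20010784]
0.045 [ 1.4 -2.   2.8] 4.569747880545665
[ 1.1 -1.1 -0.7 -0.4 -0.5  0.8  1.3] [-0.6  0.5  1.   0.5 -0.9 -0.8]
0.047 [ 1.6 -2.7  5. ] 6.675632267472331
[ 0.1 -1.3 -0.3 -0.  -0.4  0.6  0.5] [-1.5  0.6  1.5  1.  -0.9 -2. ]
0.049 [ 1.8 -3.3  7.1] 12.799603261582172
[-0.8 -1.3  0.1  0.4 -0.1  0.5 -0.3] [-2.4  0.8  2.   1.4 -0.9 -3.1]
```

The joint fit puts the tub about 3 mm off the ring centre. Even the pessimistic single-view fit gives 8.8 mm, and the limit is 11 mm, so the tub is inside. Now the keys: shut fingers along the panel normal, with the 22 mm width along the row.

```bash
cat >> h.py <<'E'
UNIT=np.array([.4472,-.1868,.047]); OK=np.array([.4668,-.2625,.0585])
ya=np.radians(-3.0); XS=np.array([np.cos(ya),np.sin(ya),0]); YS=np.array([-np.sin(ya),np.cos(ya),0])
NI=XS*np.sin(np.radians(23))-np.array([0,0,np.cos(np.radians(23))])
def keyR(sgn):
    x=sgn*YS; R=np.c_[x,np.cross(NI,x),NI]; return Ro.from_matrix(R).as_euler("xyz",degrees=True)
def ktcp(p,off): return p-(.0726+off)*NI
E
python3 - <<'E'
from h import *
q=np.array(robot.observe()["q"]); best=None
for s in(1,-1):
    for p in(UNIT,OK):
        for o in(.15,.04,0):
            k=robot.ik(ktcp(p,o),keyR(s)); print(s,o,None if k is None else np.round(k,1))
    if k is not None:
        k=robot.ik(ktcp(UNIT,.04),keyR(s)); d=np.inf if k is None else np.abs(k-q).max()
        if best is None or d<best[0]: best=(d,s)
print(best)
if best and np.isfinite(best[0]):
    s=best[1]; open("sgn.txt","w").write(str(s)); r=keyR(s)
    robot.move_pose(ktcp(UNIT,.04)+[0,0,.16],r); st()
    robot.line_to(ktcp(UNIT,.035),vel=.12); robot.pause(.3); st()
    c=robot.get_calibration("wrist"); w=robot.grab_frame("wrist"); np.save("w5.npy",c,allow_pickle=True); cv2.imwrite("pics/w5.png",w)
    a=cv2.resize(w,None,fx=1.5,fy=1.5,interpolation=cv2.INTER_CUBIC)
    for p,col in((UNIT,(0,255,0)),(OK,(255,0,255))):
        u=(proj([p],c)[0]+.5)*1.5-.5; print(u); cv2.drawMarker(a,tuple(int(round(v)) for v in u),col,cv2.MARKER_CROSS,9,1)
    cv2.imwrite("pics/p5.png",a)
E
```

```text
1 0.15 None
1 0.04 None
1 0 [-49.  -43.9 -56.9  60.5  16.3  46.4]
1 0.15 [-60.8 -40.2 -39.   78.5  19.3  34.4]
1 0.04 [-55.5 -33.  -45.   63.5  18.1  39.8]
1 0 [-53.8 -28.8 -46.1  57.7  17.6  41.6]
-1 0.15 None
-1 0.04 None
-1 0 [ -49.   -43.9  -56.9   60.5   16.3 -133.6]
-1 0.15 [ -60.8  -40.2  -39.    78.5   19.3 -145.6]
-1 0.04 [ -55.5  -33.   -45.    63.5   18.1 -140.2]
-1 0 [ -53.8  -28.8  -46.1   57.7   17.6 -138.4]
(inf, 1)
```

Run:
```python
from h import *
for s in(1,):
  for o in(0,.005,.01,.015,.02,.03): print(o,robot.ik(ktcp(UNIT,o),keyR(s)) is not None,end=' ')
  for b in(.008,.012):
    print()
    for dz in(0,.02,.04,.08,.12,.16,.2): print(b,dz,robot.ik(ktcp(UNIT,b)+[0,0,dz],keyR(s)) is not None,end=' ')
    print()
    for dz in(.04,.08,.12,.16,.2): print(b,dz,robot.ik(ktcp(UNIT,b)+[.3*dz,0,dz],keyR(s)) is not None,end=' ')
```

```text
0 True 0.005 True 0.01 True 0.015 True 0.02 True 0.03 True 
0.008 0 True 0.008 0.02 True 0.008 0.04 True 0.008 0.08 True 0.008 0.12 True 0.008 0.16 True 0.008 0.2 True 
0.008 0.04 True 0.008 0.08 True 0.008 0.12 True 0.008 0.16 True 0.008 0.2 True 
0.012 0 True 0.012 0.02 True 0.012 0.04 True 0.012 0.08 True 0.012 0.12 True 0.012 0.16 True 0.012 0.2 True 
0.012 0.04 True 0.012 0.08 True 0.012 0.12 True 0.012 0.16 True 0.012 0.2 True
```

Run:
```python
from h import *
s=1; open("sgn.txt","w").write("1"); r=keyR(s)
robot.line_to(ktcp(UNIT,.02)+[0,0,.2],vel=.12,rotation=r); st()
robot.line_to(ktcp(UNIT,.02),vel=.12); robot.pause(.2); st()
c=robot.get_calibration("wrist"); w=robot.grab_frame("wrist"); np.save("w5.npy",c,allow_pickle=True); cv2.imwrite("pics/w5.png",w)
a=cv2.resize(w,None,fx=1.5,fy=1.5,interpolation=cv2.INTER_CUBIC)
for p,col in((UNIT,(0,255,0)),(OK,(255,0,255))):
    u=(proj([p],c)[0]+.5)*1.5-.5; print(u); cv2.drawMarker(a,tuple(int(round(v)) for v in u),col,cv2.MARKER_CROSS,9,1)
cv2.imwrite("pics/p5.png",a)
```

```text
13.38 [ 0.4113 -0.1845  0.3324] [ 0.97 -0.08 -0.13] 0.0002
15.4 [ 0.4112 -0.1851  0.1326] [ 0.18  0.4  -0.43] 0.0001
[390.38784414 352.39746277]
[447.56101533 502.3211345 ]
```

View pics/p5.png

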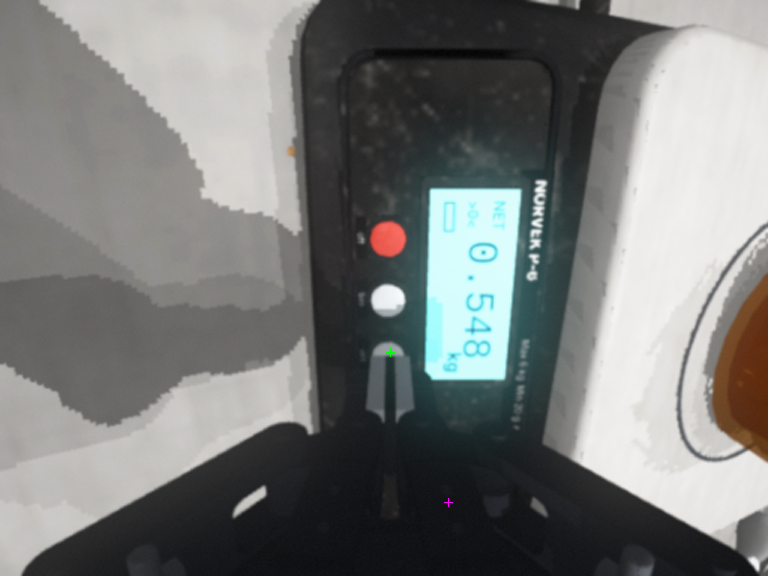

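The fingertips are lined up with the unit key. Tare sits at (388,300) and the visible top of unit at 342, which puts its centre near (388,358), about 2 mm further right (-y) than my mark at (390,352). I'll shift 1.5 mm and press under guard.

```bash
cat >> h.py <<'E'
def press(p,guard=9):
    robot.line_to(ktcp(p,.006),vel=.05); robot.pause(.2); st()
    g=robot.line_to(ktcp(p,-.007),vel=.008,guard=guard); o=robot.observe()
    print("guard",g,"tip offset along normal mm",round(float((o["tool_pos"]-ktcp(p,0))@NI)*1e3,2)); st()
    robot.pause(.15); st(); robot.line_to(ktcp(p,.02),vel=.05); st()
E
python3 - <<'E'
from h import *
press(UNIT+[0,-.0015,0])
robot.line_to(ktcp(UNIT,.02),vel=.05); robot.pause(.2)
w=robot.grab_frame("wrist"); cv2.imwrite("pics/w6.png",w); a=cv2.imread("pics/w5.png")
print("lcd diff",np.abs(w.astype(int)-a)[125:255,283:345].mean(), "elsewhere",np.abs(w.astype(int)-a)[20:110,230:360].mean())
E
```

```text
16.08 [ 0.4166 -0.1868  0.1195] [-0.1   0.02 -0.56] 0.0
guard True tip offset along normal mm -0.93
16.92 [ 0.4186 -0.1868  0.1147] [-3.03  1.39  6.2 ] -0.0002
17.07 [ 0.4186 -0.1868  0.1147] [-4.08  1.27  5.57] 0.0003
17.61 [ 0.4111 -0.1866  0.1324] [-0.37  0.16 -0.33] 0.0001
lcd diff 7.394871794871795 elsewhere 1.6886324786324787
```

Run:
```python
import cv2,numpy as np
a,b=[cv2.imread(f"pics/w{i}.png")[125:255,283:345].astype(np.float32).mean(2) for i in(5,6)]
print(cv2.phaseCorrelate(a,b)[0])
d=np.abs(a-b); print(np.round(cv2.resize(d,(10,16),interpolation=cv2.INTER_AREA)).astype(int))
for i in(a,b): print(np.array2string((cv2.resize(i[95:130,:],(31,17),interpolation=cv2.INTER_AREA)<110).astype(int),max_line_width=200).replace(' ','').replace('0','.'))
```

```text
(0.6160168779597797, 1.2299294366484474)
[[24 11 10 10 11 10 11 14 14 14]
 [19  1  9  5  2  3  0  4  6  0]
 [20  1  8  5  3  5  1  5  5  1]
 [19  1  6  4  1  1  0  2  3  2]
 [22  0  0  0  1 11 10  4  0  8]
 [19  0  0  0  6 10 14 16  2 16]
 [17  0  0  0  0  3  7  4  0 21]
 [17  0  0  0  5  5  0  0  0 21]
 [20  0  0  0  4  4  7  3  0 21]
 [20  2  1  0 10  9 14 15  0 22]
 [16  1  2  0  1 12  2  2  0 23]
 [18  1  2  0  6 16  9  4  1 21]
 [17  2  2  0  9  8  8  2  5 18]
 [20  1  5  7 10 14 13  5 12 12]
 [17  2  9  9  1  1  1  0 18  5]
 [ 6 13 16 16 13 12 12 11 27  7]]
[[.............................11]
[.............................11]
[.............................11]
[............................111]
[............................111]
[............................111]
[............................111]
[............................111]
[............................111]
[............................111]
[............................111]
[............................111]
[............................111]
[............................111]
[1..........................1111]
[11.........................1111]
[1111111...................11111]]
[[1............................11]
[1............................11]
[1............................11]
[1............................11]
[.............................11]
[.............................11]
[.............................11]
[.............................11]
[............................111]
[............................111]
[............................111]
[............................111]
[............................111]
[............................111]
[1...........................111]
[11..........................111]
[11.........................1111]]
```

The difference is only a small pose shift, so the display is static; the press evidence is 7.2 N along the normal (key about 5 N), stopping at the expected depth. For confirm I'll turn the jaws along y so the gripper stays clear of the platter.

Run:
```python
from h import *
P=OK+[0,-.0010,0]; r,_=tool(XS[:2],23,False)
q=np.array(robot.observe()["q"])
for x in(ktcp(P,.02)+[0,0,.1],ktcp(P,.02),ktcp(P,-.007)): k=robot.ik(x,r); print(None if k is None else np.round(k,1))
robot.line_to(ktcp(UNIT,.02)+[0,0,.08],vel=.12)
robot.line_to(ktcp(P,.02)+[0,0,.1],vel=.05,rotation=r); st()
robot.line_to(ktcp(P,.02),vel=.1)
robot.pause(.1); f=[robot.grab_frame(n) for n in("top","side","wrist")]
for n,i in zip("tsw",f): cv2.imwrite(f"pics/{n}7.png",i)
c=robot.get_calibration("wrist"); st(); print(proj([OK,UNIT],c), proj([P],robot.get_calibration("side")))
w=f[2]; hsv=cv2.cvtColor(w,cv2.COLOR_BGR2HSV)
for nm,lo,hi,z in(("red/off",(0,150,120),(6,255,255),.046),("yellow/zero",(22,150,120),(32,255,255),.046)):
    m=cv2.inRange(hsv,lo,hi); n,_,s,ce=cv2.connectedComponentsWithStats(m)
    for j in np.argsort(-s[1:,4])[:2]+1: print(nm,s[j,4],np.round(ce[j],1),np.round(onz(ce[j],c,.047),4))
```

```text
[-54.7 -32.5 -36.2  71.5  17.9 -49.4]
[-54.7 -30.8 -45.5  60.6  17.9 -49.4]
[-53.6 -27.8 -46.1  56.7  17.6 -48.2]
20.77 [ 0.4306 -0.2614  0.2435] [-0.07  0.51 -0.75] 0.0
22.18 [ 0.4308 -0.2618  0.1442] [-0.67 -0.39 -0.15] -0.0001
[[262.15830839 235.66549608]
 [388.98517618 193.94910665]] [[257.32875965 224.87889996]]
red/off 372 [467.8 192.5] [ 0.4485 -0.1394  0.047 ]
yellow/zero 380 [347.2 192.4] [ 0.4447 -0.2117  0.047 ]
```

The wrist view puts off at (0.4485,-0.1394) and zero at (0.4447,-0.2117). That agrees with my triangulation and gives unit at y≈-0.1876 (I pressed at -0.188). Pressing confirm.

Run:
```python
from h import *
P=OK+[0,-.0008,0]; press(P,8)
robot.line_to(ktcp(P,.02)+[-.01,0,.2],vel=.2); robot.pause(.2); st()
f=[robot.grab_frame(n) for n in("top","side")]
T,S=[robot.get_calibration(n) for n in("top","side")]
h=lambda a,s:cv2.resize(a,None,fx=s,fy=s,interpolation=cv2.INTER_CUBIC)
out=np.zeros((600,800,3),np.uint8); w=cv2.imread("pics/w7.png")
out[:340,:400]=h(f[0],.9)[:340,:400]; out[:340,400:]=h(f[1],.9)[0:340,60:460]
a=h(w[150:280,190:400],1.9); out[342:342+a.shape[0],:a.shape[1]]=a
a=h(f[1][150:215,265:345],4); out[342:342+a.shape[0]-2,440:440+a.shape[1]]=a[:258]
cv2.imwrite("pics/p8.png",out)
```

```text
22.81 [ 0.4362 -0.2618  0.131 ] [-0.38 -0.43  0.4 ] 0.0
guard True tip offset along normal mm -1.24
23.62 [ 0.438  -0.2618  0.1265] [-2.65  0.78  5.03] -0.0
23.77 [ 0.438  -0.2618  0.1265] [-3.    0.6   5.62] -0.0001
24.3 [ 0.4307 -0.2616  0.144 ] [ 0.04 -0.16 -0.35] -0.0001
25.65 [ 0.4205 -0.2612  0.3427] [-0.55  0.1   0.19] 0.0001
```

View pics/p8.png

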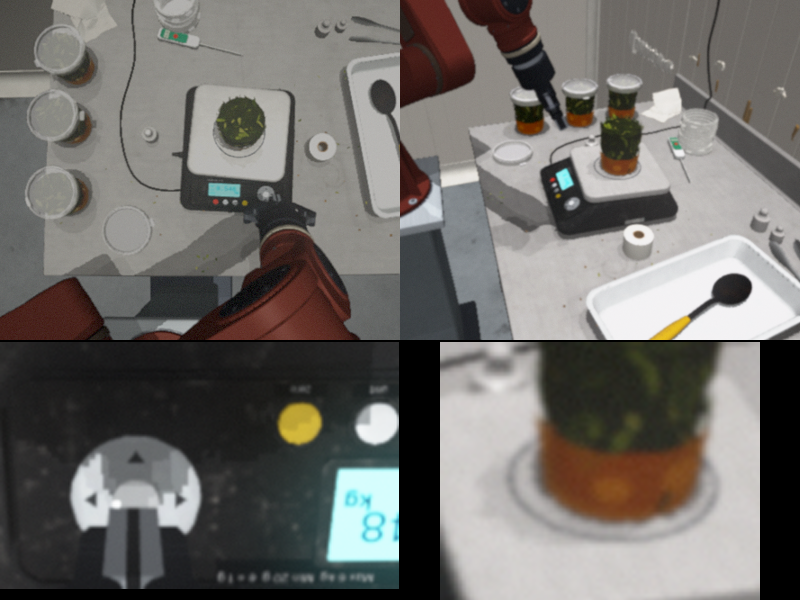

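Everything around the scale is in place and the tub stands inside the ring with a gap visible all round the front. The confirm press was centred on the round pad. Handing in.

Run:
```python
from h import *
robot.job_done(); st()
```

```text
the job is handed in; nothing more can be done
the job is handed in; nothing more can be done
```

The tub is in the ring, both keys were pressed in the order asked, and the job was handed in at about 26 s with the robot clear of everything.

- **Tub:** I pushed it along the platter with the tilted gripper, two fingers low on the wall, in two short pushes. A fit using both the wrist and side cameras puts the base about 3 mm off the ring centre, where up to 11 mm is allowed. A fit from the wrist camera alone gave 8.8 mm. The two fits disagree, most likely because of the clear base, but both put it inside the ring.
- **Unit key:** pressed once with about 7 N along the panel's normal; it needs about 5 N. A wrist-camera check of the off and zero keys puts the press within about 1 mm of the key's centre.
- **Confirm key:** pressed once with about 6 N; it needs about 4 N. The fingers were centred on the round pad in the picture.
- **Not directly confirmed:** the display does not react to the keys, so I judge both presses only by force, depth and position.
- **Surroundings:** the last picture shows the lid, label roll and check weight where they were, and nothing touched the off, tare or zero keys as far as I can tell.

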